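# Find the rattling canister

### The arm

A 6-joint arm with a two-finger parallel gripper is mounted at the origin on the work surface. World frame = base frame: x ahead of the robot, y to its left, z up, the work surface at z = 0. Lengths are in m, angles in rad, forces in N, time in s.
With the tool pointing down it reaches from about 0.325 to 1 m from the base axis. Payload 5.1 kg.
Tool frame: the origin (TCP) lies between the finger pads; the fingertips stand 11 mm ahead of it and the grasp point (between the pads) lies 8 mm behind it; z points along the fingers, y is the direction in which the jaws open and shut (so a half turn about z gives the same grasp; the last joint's range is limited). The gripper opens to 85 mm and grips with 20 to 120 N. Pads are 22 mm wide; open, the fingers measure 114 mm over their backs; the gripper's body (76 mm by 85 mm) begins 54 mm behind the grasp point. The pads swing forward as they close: fully open they stand 13 mm farther back than shut.
Start: joints at [1.091, 0.124, 1.65, -0, 1.367, -0.083], TCP at [0.251, 0.599, 0.242] pointing down, gripper open.
Joint ranges: [-2.61, 2.61], [-1.02, 2.33], [0.03, 2.71], [-1.35, 4.49], [0.32, 2.68], [-2.91, 2.91]. Speed limits (rad/s): [2.57, 2.57, 3.14, 3.14, 3.14, 3.14].

### API

Orientations are given as a unit quaternion [w, x, y, z].
In Python, from bench import ctrl gives the robot as it stands. Calls block until the motion is done:
- ctrl.move_ptp(position, orientation): joint-space move of the TCP to a pose.
- ctrl.move_l(position, velocity=0.15, rotation=None, contact_N=None): straight line of the TCP; rotation=None keeps the orientation; velocity is the mean speed in m/s. With contact_N (N) it stops when the force on the tool has changed by that much, and returns True; else False.
- ctrl.goto_joints(angles): joint-space move.
- ctrl.set_gripper(opening, f_grip=None): opening from 0.0 (shut) to 1.0 (fully open); f_grip is the grip in N (None keeps the last); returns when the fingers have stopped.
- ctrl.sleep(seconds).
- ctrl.ik(position, orientation): joint angles nearest the present ones, or None.
- ctrl.state(): the state.
- ctrl.get_image(name): name is "scene" or "top" or "wrist"; returns a dict with "frame" (480x640x3 uint8, blue, green, red), "z_map" (480x640 float32, m along the optical axis (not along the pixel's ray), 0 where there is no reading), "camera_matrix" (3x3 intrinsics, pixels), "eye" and "rotation" of the camera in the world; the wrist camera has in their place "mount" (4x4, takes a point from camera to tool coordinates, whose origin is the TCP and whose axes are the flange's). Camera axes: x right, y up, looking along -z (the intrinsics and any distortion apply to the point x, -y, -z); pixel columns grow to the right and rows downward; lengths in m; the calibration is good to about 2 mm. A picture is of the moment at which its call begins: read the wrist's pose just before it.
A pose or a line that the arm cannot do raises ctrl.MotionError and nothing moves.
- ctrl.sign_off(): hands the job in, once; it reports no verdict.
The state is a dict: "time_s": time; "qpos": joint angles; "joint_vel": joint speeds; "effort": joint torques, N m; "ee_pos": TCP position; "orientation": TCP orientation; "wrist_force": force on the tool from outside, world axes, zero at the start; "wrist_torque": the same for the moment, N m; "grip_width": opening from 0.0 (shut) to 1.0 (fully open).
Only numpy, scipy, OpenCV 4.12 (cv2) and the standard library are available. Lean on these libraries where they do the work, as an engineer would, in place of code of your own. Each camera call takes 0.05 s, during which the arm holds its last target. There are 200 camera calls.

### The job

One of the three sealed canisters on the bench has a bush loose inside it: lift them one at a time and shake until you have the one that rattles (shake it too if it is the last one left), standing each quiet one upright again where it was. Hold the rattling canister out to me, upright and still, wholly past the far edge of the bench and at least 10 cm above bench height, and finish while still holding it; leave everything else on the bench undisturbed.

Things in the scene. Friction and masses are not known exactly. Their poses are not given: they have to be found in the camera images.
- canister_a: one of three identical sealed steel canisters standing loose and upright on the bench: round, 68 mm in diameter, 85 mm high, knurled screw lid on the top 20 mm; origin at the centre of its underside, z up its axis. 0.32 to 0.46 kg with contents, drawn anew for each: weight does not tell the contents. 40 N grips it safely
- canister_b: second canister, the same outside. Each holds a 230 g steel bush: in two it is bedded in foam and cannot move; in one, a different one from run to run whatever its letter or place, it is loose (32 mm in diameter, 36 mm long, in a hollow 62 mm wide and 77 mm high). It cannot be seen, only felt
- canister_c: third canister, the same outside. When a canister is shaken or rocked by 20 degrees or more, a loose bush slides easily (friction about 0.2) and knocks from wall to wall; it stays where it stops, so with the canister upright again its weight lies 15 mm off the axis on one side or the other: the moment on the hand differs by about 0.06 N m between the two
- far_edge (a point): a point on the straight far edge of the steel bench top, at bench height and at the middle of the bench's width; the edge runs left-right (along y), beyond it (larger x) is open air. The canister is wholly past the edge when its axis is 34 mm or more beyond it
- tube_offcut: loose 70 mm offcut of 25 mm square steel tube, lying among the canisters; origin under its centre
- wrench: loose 185 mm steel combination spanner, 11 mm thick, lying flat among the canisters; origin under its middle
- magnet_square: loose grey magnetic welding square, about 95 x 95 mm, 16 mm thick; origin under its middle
- wire_brush: loose wire brush, 270 mm long, wooden back up, 30 mm high; origin under its middle
- spray_can: loose upright spray can, 65 mm in diameter, 190 mm high; origin under its centre
- chipping_hammer: loose chipping hammer lying flat, 250 mm long, 24 mm high; origin under the middle of the handle
There are look-alikes about, which are no part of the job. Leave any blue, pink or yellow look-alike of the canister_b alone.

How it is judged:
On the way:
1. the canister with the loose bush is lifted clear of the bench and shaken: the bush knocks inside it (over 4 N), or slides to its wall as the canister is rocked past 15 degrees (((distance between loose_bush_c0 and canister_a below 0.075 m and height (world z) of canister_a above 0.015 m and contact force between the fingers and canister_a above 1 N and (contact force between loose_bush_c0 and canister_a above 4 N or (angle between canister_a's own z axis and vertical above 0.26 rad and (x of loose_bush_c0 in the frame of canister_a above 0.009 m or x of loose_bush_c0 in the frame of canister_a below -0.009 m or y of loose_bush_c0 in the frame of canister_a above 0.009 m or y of loose_bush_c0 in the frame of canister_a below -0.009 m)))) or (distance between loose_bush_c0 and canister_b below 0.075 m and height (world z) of canister_b above 0.015 m and contact force between the fingers and canister_b above 1 N and (contact force between loose_bush_c0 and canister_b above 4 N or (angle between canister_b's own z axis and vertical above 0.26 rad and (x of loose_bush_c0 in the frame of canister_b above 0.009 m or x of loose_bush_c0 in the frame of canister_b below -0.009 m or y of loose_bush_c0 in the frame of canister_b above 0.009 m or y of loose_bush_c0 in the frame of canister_b below -0.009 m)))) or (distance between loose_bush_c0 and canister_c below 0.075 m and height (world z) of canister_c above 0.015 m and contact force between the fingers and canister_c above 1 N and (contact force between loose_bush_c0 and canister_c above 4 N or (angle between canister_c's own z axis and vertical above 0.26 rad and (x of loose_bush_c0 in the frame of canister_c above 0.009 m or x of loose_bush_c0 in the frame of canister_c below -0.009 m or y of loose_bush_c0 in the frame of canister_c above 0.009 m or y of loose_bush_c0 in the frame of canister_c below -0.009 m)))))).
At the end, for the whole second after the job is handed in: the canister with the loose bush is held in the fingers, axis 32 mm or more past the far edge, underside over 100 mm above the bench, within 20 degrees of upright, still; the other two stand upright and at rest, released, within 60 mm of where they stood (((distance between loose_bush_c0 and canister_a below 0.075 m and world x of canister_a above 0.632 m and height (world z) of canister_a above 0.1 m and angle between canister_a's own z axis and vertical below 0.35 rad and linear speed of canister_a below 0.04 m/s and contact force between the fingers and canister_a above 2 N and height (world z) of canister_b between -0.008 and 0.008 m and angle between each of canister_b, canister_c's own z axis and vertical below 0.12 rad and distance of each of canister_b, canister_c from where it was at the start of the episode below 0.06 m and linear speed of each of canister_b, canister_c below 0.02 m/s and contact force between the fingers and canister_b below 0.1 N and height (world z) of canister_c between -0.008 and 0.008 m and contact force between the fingers and canister_c below 0.1 N) or (distance between loose_bush_c0 and canister_b below 0.075 m and world x of canister_b above 0.632 m and height (world z) of canister_b above 0.1 m and angle between canister_b's own z axis and vertical below 0.35 rad and linear speed of canister_b below 0.04 m/s and contact force between the fingers and canister_b above 2 N and height (world z) of canister_a between -0.008 and 0.008 m and angle between each of canister_a, canister_c's own z axis and vertical below 0.12 rad and distance of each of canister_a, canister_c from where it was at the start of the episode below 0.06 m and linear speed of each of canister_a, canister_c below 0.02 m/s and contact force between the fingers and canister_a below 0.1 N and height (world z) of canister_c between -0.008 and 0.008 m and contact force between the fingers and canister_c below 0.1 N) or (distance between loose_bush_c0 and canister_c below 0.075 m and world x of canister_c above 0.632 m and height (world z) of canister_c above 0.1 m and angle between canister_c's own z axis and vertical below 0.35 rad and linear speed of canister_c below 0.04 m/s and contact force between the fingers and canister_c above 2 N and height (world z) of canister_a between -0.008 and 0.008 m and angle between each of canister_a, canister_b's own z axis and vertical below 0.12 rad and distance of each of canister_a, canister_b from where it was at the start of the episode below 0.06 m and linear speed of each of canister_a, canister_b below 0.02 m/s and contact force between the fingers and canister_a below 0.1 N and height (world z) of canister_b between -0.008 and 0.008 m and contact force between the fingers and canister_b below 0.1 N))); the arm keeps its last pose, push and grip.
It fails at once if a loose thing other than the canisters is moved more than 30 mm (distance of any of tube_offcut, wrench, magnet_square, wire_brush, spray_can, chipping_hammer from where it was at the start of the episode above 0.03 m).
It also fails if it takes over 72 s, if anything falls off the work surface, if the arm or the gripper's body presses on something with over 40 N, if the wrist force passes 120 N, or if a joint passes its speed limit or range.

## Working session

There is one attempt and no reset: what is moved stays moved. The work goes in short steps, each a Python script; the robot and the scene stay as the last script left them, time stands still between calls to the robot, and variables do not carry over. Pictures are saved under pics/ and viewed, about 8 in all and at most 12, crops included, and the job is handed in when it is done.

```bash
mkdir -p pics; ls; python3 - <<'E'
from bench import ctrl
import cv2,numpy as np
for n in("scene","top"):
    d=ctrl.get_image(n); cv2.imwrite(f"pics/{n}0.png",d["frame"]); np.savez(f"{n}0.npz",**{k:v for k,v in d.items()})
    print(n,d["eye"],d["camera_matrix"].tolist(), d["rotation"], d.keys())
s=ctrl.state(); print(s)
E
```

```text
pics
scene [1.21898266 0.24766011 1.15077034] [[596.0005076257996, 0.0, 320.03148926467446], [0.0, 596.0005076257996, 240.24119500698313], [0.0, 0.0, 1.0]] [0.59742273 0.19156781 0.24137752 0.74035447] dict_keys(['frame', 'z_map', 'camera_matrix', 'eye', 'rotation'])
top [0.10534461 0.08172133 1.65944245] [[615.5790113908262, 0.0, 317.6313652297278], [0.0, 615.5790113908262, 240.89034746938606], [0.0, 0.0, 1.0]] [ 0.72560774  0.07744868 -0.07216447 -0.67991721] dict_keys(['frame', 'z_map', 'camera_matrix', 'eye', 'rotation'])
{'time_s': 0.1, 'qpos': array([ 1.09141199e+00,  1.24437393e-01,  1.65154040e+00,  2.98281079e-05,
        1.36751394e+00, -8.25707525e-02]), 'joint_vel': array([-0.00154625, -0.00347482, -0.00192507, -0.00015884,  0.00155945,
        0.00166648]), 'effort': array([ 1.32225505e-03, -4.24928069e+01, -3.66654611e+01, -1.25363217e-04,
        3.93324124e-03, -6.16513219e-06]), 'ee_pos': array([0.25096751, 0.599016  , 0.24117579]), 'orientation': array([-2.77333959e-04,  1.97110505e-01,  9.80380817e-01, -9.08253570e-04]), 'wrist_force': array([-0.03371781,  0.32223113,  0.19452966]), 'wrist_torque': array([-0.00965948, -0.01627853, -0.02880772]), 'grip_width': 0.9993266305766377}
```

View pics/scene0.png

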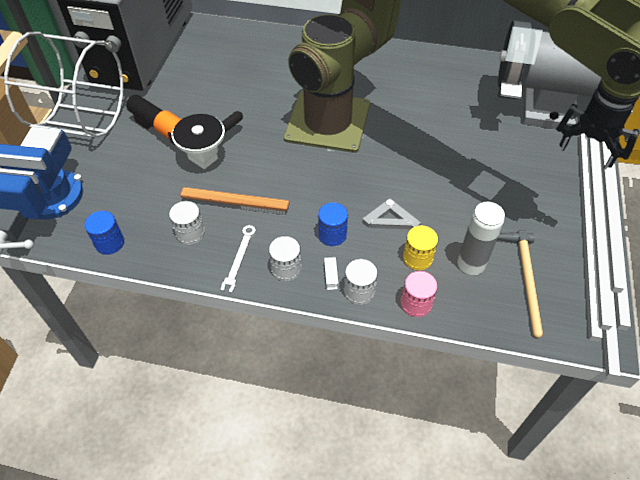

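View pics/top0.png

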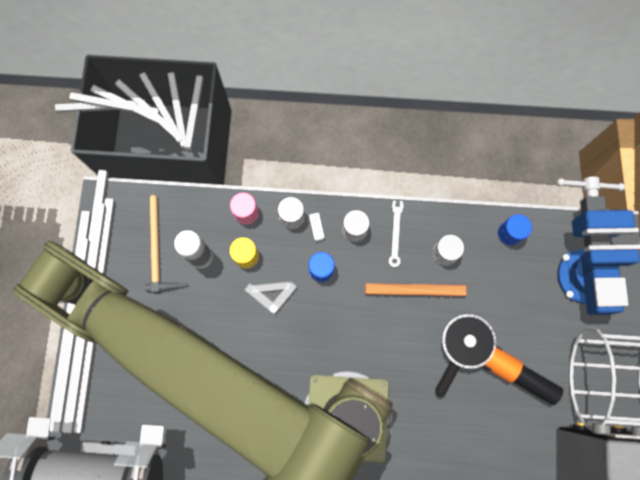

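I see three bare-steel canisters, at scene (361,281), (285,258), (187,222) and top (291,212), (356,226), (449,250). The look-alikes to leave alone are blue at scene (333,224) and (104,232), yellow at (421,248), and pink at (419,294).

```bash
cat > h.py <<'E'
import numpy as np,cv2
from scipy.spatial.transform import Rotation as R
def cloud(d):
    K=d["camera_matrix"]; z=d["z_map"]; v,u=np.mgrid[:480,:640]
    p=np.stack([(u-K[0,2])/K[0,0]*z,-(v-K[1,2])/K[1,1]*z,-z],-1)
    q=np.asarray(d["rotation"]); r=R.from_quat(q[[1,2,3,0]])
    w=(r.as_matrix()@p.reshape(-1,3).T).T.reshape(p.shape)+d["eye"]; w[z<=0]=np.nan; return w
E
python3 - <<'E'
from h import *
P={"top":{"A":(291,210),"B":(356,224),"C":(449,248),"pink":(244,207),"blue":(321,265),"blue2":(516,229),"yel":(243,252),"spray":(189,245)},
"scene":{"A":(361,272),"B":(285,248),"C":(187,213),"pink":(420,285),"blue":(333,213),"blue2":(102,222),"yel":(421,237),"spray":(488,215)}}
for n in P:
    d=np.load(n+"0.npz"); w=cloud(d)
    for k,(u,v) in P[n].items():
        zt=np.nanmedian(w[v-2:v+3,u-2:u+3,2]); m=np.zeros((480,640),np.uint8)
        m[v-25:v+26,u-25:u+26]=1; m=(m>0)&(abs(w[...,2]-zt)<.006)
        nl,l,st,ce=cv2.connectedComponentsWithStats(m.astype(np.uint8)); s=w[l==l[v,u]]
        (c,r)=cv2.minEnclosingCircle(s[:,:2].astype(np.float32))
        print(n,k,"z%.3f"%zt,np.round(c,4),"r%.4f"%r,np.round(s[:,:2].mean(0),4),len(s))
d=np.load("top0.npz");w=cloud(d)
for k,(u,v) in {"tube":(317,227),"wr1":(397,208),"wr2":(395,260),"wrm":(396,232),"br1":(370,289),"br2":(462,291),"edge":(330,195),"bench":(330,330)}.items(): print(k,np.round(w[v,u],3))
S=np.load("scene0.npz")["frame"]; cv2.imwrite("pics/crop.png",cv2.resize(S[190:320,150:450],None,fx=2.6,fy=2.6,interpolation=cv2.INTER_CUBIC))
E
```

```text
top A z0.085 [0.526  0.1823] r0.0342 [0.5253 0.1828] 452
top B z0.087 [0.5007 0.0073] r0.0341 [0.5008 0.0077] 433
top C z0.084 [ 0.4513 -0.2414] r0.0352 [ 0.4503 -0.2415] 467
top pink z0.086 [0.5302 0.3101] r0.0349 [0.5294 0.3109] 438
top blue z0.084 [0.3837 0.0924] r0.0344 [0.3827 0.0922] 461
top blue2 z0.085 [ 0.5177 -0.4192] r0.0351 [ 0.5175 -0.4194] 468
top yel z0.085 [0.4086 0.2999] r0.0343 [0.4077 0.2999] 454
top spray z0.191 [0.3966 0.4227] r0.0308 [0.397  0.4222] 441
scene A z0.084 [0.5273 0.1803] r0.0355 [0.5295 0.1822] 665
scene B z0.084 [0.5039 0.0061] r0.0351 [0.5054 0.0075] 619
scene C z0.085 [ 0.4524 -0.243 ] r0.0362 [ 0.455  -0.2419] 545
scene pink z0.083 [0.5313 0.3094] r0.0351 [0.5339 0.3099] 710
scene blue z0.084 [0.3861 0.0914] r0.0355 [0.388  0.0921] 556
scene blue2 z0.085 [ 0.5198 -0.4201] r0.0350 [ 0.5222 -0.4193] 564
scene yel z0.084 [0.4106 0.3002] r0.0354 [0.4123 0.2987] 602
scene spray z0.189 [0.399  0.4229] r0.0312 [0.4001 0.4216] 537
tube [0.494 0.11  0.029]
wr1 [ 0.567 -0.108  0.011]
wr2 [ 0.42  -0.108  0.009]
wrm [ 0.5   -0.108  0.004]
br1 [ 0.334 -0.042  0.028]
br2 [nan nan nan]
edge [ 0.595  0.08  -0.   ]
bench [ 0.221  0.057 -0.002]
```

View pics/crop.png

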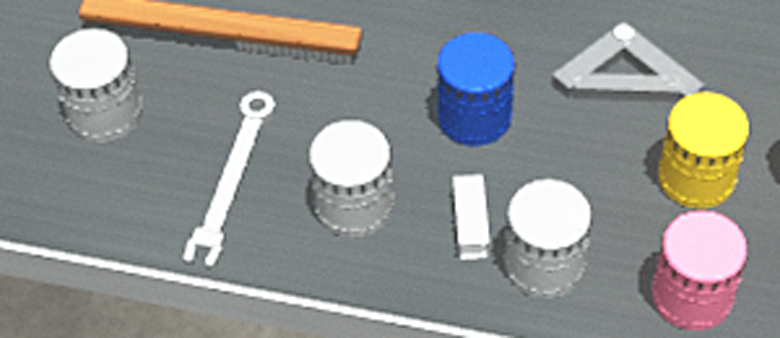

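The crop shows the three bare-steel canisters at crop (90,85), (350,175) and (545,235), with the offcut and wrench between them. The coloured ones are clearly look-alikes. The two cameras agree to about 3 mm, so I'll start with A.

```bash
cat >> h.py <<'E'
from bench import ctrl
C={"A":(.5265,.1813),"B":(.502,.007),"C":(.452,-.242)}
GZ=.046
def quat(p):
    a=np.arctan2(p[1],p[0]); y=np.array([np.cos(a),np.sin(a),0]); z=np.array([0,0,-1.])
    q=R.from_matrix(np.c_[np.cross(y,z),y,z]).as_quat(); return q[[3,0,1,2]]
def pick(k,up=.22):
    x,y=C[k]; q=quat((x,y)); print("ik",ctrl.ik([x,y,up],q))
    ctrl.move_ptp([x,y,up],q); 
    if ctrl.move_l([x,y,GZ],.15,contact_N=10): print("CONTACT",ctrl.state()["ee_pos"]); return False
    ctrl.set_gripper(0.5,f_grip=40); print("grip",ctrl.state()["grip_width"])
    ctrl.move_l([x,y,up],.15); return True
def meas(n=8):
    ctrl.sleep(.4); L=[]
    for _ in range(n):
        ctrl.sleep(.03); s=ctrl.state(); L.append(np.r_[s["wrist_force"],s["wrist_torque"]])
    a=np.arctan2(s["ee_pos"][1],s["ee_pos"][0]); m=np.mean(L,0); t=m[3:]
    rad=t[0]*np.cos(a)+t[1]*np.sin(a); tan=-t[0]*np.sin(a)+t[1]*np.cos(a)
    print("t%.1f F"%s["time_s"],np.round(m[:3],2),"T radial %.3f tangential %.3f std"%(rad,tan),np.round(np.std(L,0)[3:],3),"grip %.3f"%s["grip_width"]); return tan
def rock(d=.6):
    q0=np.array(ctrl.state()["qpos"])
    for s in (1,-1):
        q=q0.copy(); q[4]+=s*d; ctrl.goto_joints(q); ctrl.sleep(.25); ctrl.goto_joints(q0); print(s,end=" "); meas()
def put(k):
    x,y=C[k]; print("touch",ctrl.move_l([x,y,GZ+.012],.15),ctrl.move_l([x,y,GZ-.003],.03,contact_N=5),ctrl.state()["ee_pos"])
    ctrl.set_gripper(1.0); ctrl.move_l([x,y,.22],.2); print("t",ctrl.state()["time_s"])
E
python3 - <<'E'
from h import *
p=ctrl.state()["ee_pos"]; ctrl.move_l([p[0],p[1],.33],.2)
if pick("A",): 
    print("base",end=" "); meas(); rock()
d=ctrl.get_image("scene"); cv2.imwrite("pics/s1.png",d["frame"])
E
```

```text
ik [ 2.35225563e-01 -6.67404166e-02  1.88296057e+00 -4.44089210e-16
  1.32537250e+00 -9.64065415e-02]
grip 0.7935482701507426
base t6.1 F [ 0.07  0.18 -3.55] T radial 0.003 tangential -0.003 std [0.028 0.042 0.017] grip 0.789
1 t8.4 F [-0.08  0.03 -3.35] T radial -0.022 tangential 0.014 std [0.029 0.018 0.035] grip 0.791
-1 t10.6 F [-0.22  0.07 -3.55] T radial -0.018 tangential -0.025 std [0.041 0.025 0.027] grip 0.795
```

```bash
sed -i 's/def meas(n=8)/def meas(n=50)/; s/ctrl.sleep(.03); s=/ctrl.sleep(.016); s=/' h.py
python3 - <<'E'
from h import *
rock(); rock()
E
```

```text
1 t13.4 F [-0.03  0.04 -3.32] T radial -0.009 tangential 0.000 std [0.038 0.028 0.029] grip 0.792
-1 t16.2 F [-0.06 -0.06 -3.24] T radial -0.006 tangential -0.002 std [0.023 0.026 0.026] grip 0.791
1 t19.1 F [ 0.07 -0.05 -3.44] T radial -0.007 tangential 0.007 std [0.028 0.033 0.028] grip 0.791
-1 t21.9 F [-0.11 -0.   -3.28] T radial 0.001 tangential -0.002 std [0.029 0.027 0.029] grip 0.790
```

View pics/s1.png

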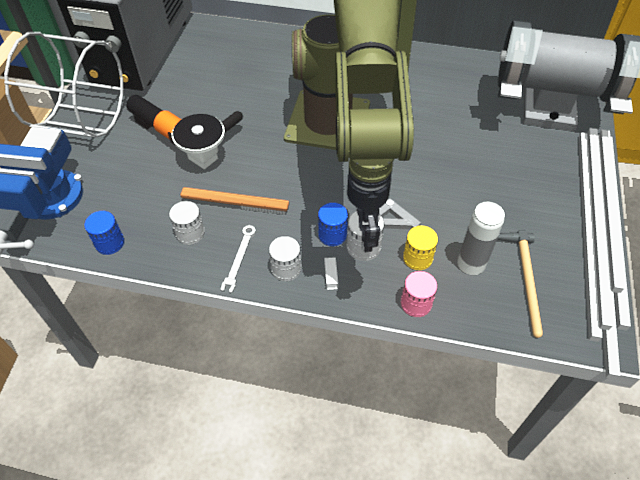

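The picture shows A held upright at (365,240) and nothing else moved. Rocking changes the moment by 0.01 N m or less, so A is quiet. I'll put it back and try B.

```bash
python3 - <<'E'
from h import *
put("A")
if pick("B"): rock()
E
```

```text
touch False True [0.52697806 0.18141401 0.04731561]
t 24.85
ik [-9.30230748e-02 -1.94986138e-01  1.99828767e+00 -4.44089210e-16
  1.33829113e+00 -1.06966394e-01]
grip 0.805649153194258
1 t31.3 F [-0.01  0.06 -3.68] T radial -0.001 tangential -0.013 std [0.031 0.025 0.028] grip 0.802
-1 t34.1 F [-0.13  0.08 -3.69] T radial 0.001 tangential 0.002 std [0.028 0.031 0.032] grip 0.803
```

B is quiet too (difference 0.015 N m, against 0.06 expected). I'll put it back and shake C as well.

```bash
python3 - <<'E'
from h import *
put("B")
if pick("C"): rock()
d=ctrl.get_image("scene"); cv2.imwrite("pics/s2.png",d["frame"]); w=cloud(d)
for k,(u,v) in {"A":(361,272),"B":(285,248)}.items():
    zt=np.nanmedian(w[v-2:v+3,u-2:u+3,2]); m=np.zeros((480,640),bool); m[v-25:v+26,u-25:u+26]=1
    s=w[m&(abs(w[...,2]-zt)<.006)]; print(k,zt,cv2.minEnclosingCircle(s[:,:2].astype(np.float32)))
E
```

```text
touch False True [0.50237171 0.00690137 0.04737273]
t 37.0667
ik [-5.96298173e-01 -1.69421634e-01  1.97629612e+00 -4.44089210e-16
  1.33471817e+00 -1.04734607e-01]
grip 0.8076536149127292
1 t43.8 F [-0.01  0.03 -3.65] T radial -0.004 tangential 0.030 std [0.035 0.032 0.032] grip 0.810
-1 t46.6 F [-0.01  0.08 -3.59] T radial -0.002 tangential -0.040 std [0.025 0.031 0.032] grip 0.804
A 0.08361485669256163 ((0.5283532738685608, 0.18206506967544556), 0.03554962947964668)
B 0.08380279546536729 ((0.5048186779022217, 0.006990005262196064), 0.03543081879615784)
```

View pics/s2.png

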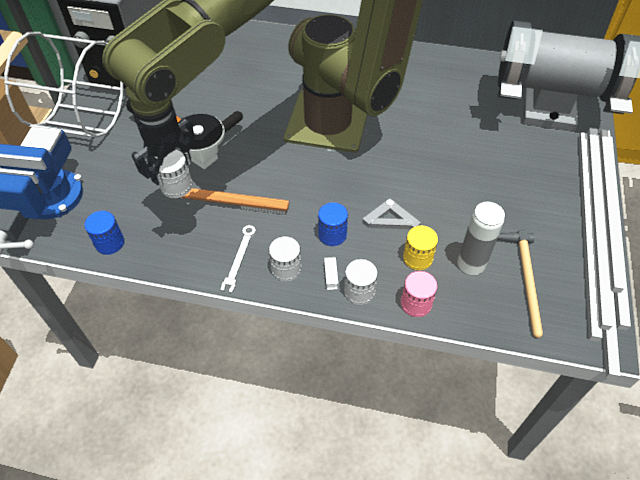

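C shows a 0.07 N m swing, so it is the loose one. A at (361,281) and B at (285,258) stand upright, within about 2 mm of where they started. Now I'll hold C out.

```bash
python3 - <<'E'
from h import *
ctrl.move_l([.69,-.242,.24],.1); ctrl.sleep(.8)
s=ctrl.state(); d=ctrl.get_image("scene"); cv2.imwrite("pics/s3.png",d["frame"])
print(s["time_s"],s["ee_pos"],s["orientation"],s["grip_width"],s["wrist_force"],abs(s["joint_vel"]).max())
E
```

```text
49.9833 [ 0.689991   -0.24202671  0.23997472] [-1.19744441e-03  8.57931488e-01  5.13762409e-01 -5.61940805e-04] 0.8052620778724988 [ 0.34233833 -0.91250583 -3.24828704] 0.0010939194994815154
```

View pics/s3.png

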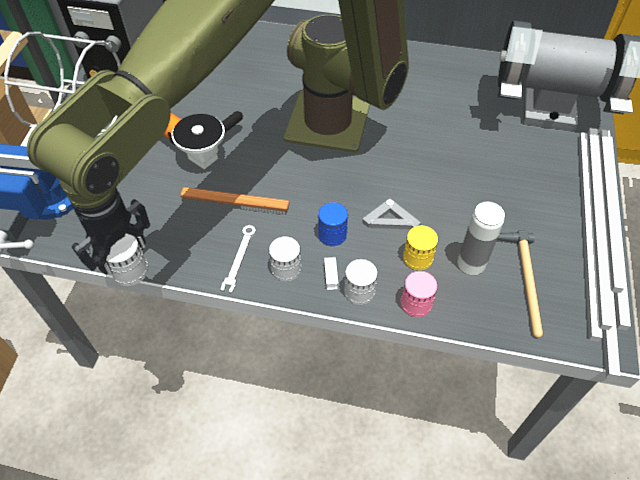

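C is held at (127,262), upright and past the edge. The other loose things are where they were.

```bash
python3 -c "
from bench import ctrl
ctrl.sign_off()"
```

```text
the job is handed in; nothing more can be done
```

The rattling canister was the one nearest the vise, my third pick. I'm holding it out upright, its axis about 90 mm past the far edge and its underside about 19 cm above the bench. I handed the job in at about 50 s.

- **Finding the rattle:** I lifted each canister and rocked it about 34° both ways. The two quiet ones changed the moment on the hand by 0.002 to 0.015 N m. The rattling one swung 0.07 N m, against about 0.06 expected.
- **One unclear reading:** The first rock of the first canister gave 0.04 N m from too few samples. Two longer repeats gave 0.002 and 0.009, so I judged it quiet.
- **Last checks:** Both quiet canisters measured within about 2 mm of where they started, and stood upright in the pictures. The arm was still with the grip holding, and the last picture showed nothing else had moved. No check failed.

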